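Build a crosswise packing stack for a tube end

ROBOT

A 6-joint arm with a two-finger parallel gripper is mounted at the origin on the work surface. World frame = base frame: x ahead of the robot, y to its left, z up, the work surface at z = 0. Lengths are in m, angles in rad, forces in N, time in s.
With the tool pointing down it reaches from about 0.35 to 0.85 m from the base axis. Payload 8.1 kg.
Tool frame: the origin (TCP) lies between the finger pads; the fingertips stand 25 mm ahead of it and the grasp point (between the pads) lies 6 mm ahead of it; z points along the fingers, y is the line along which they close (so a half turn about z gives the same grasp; the last joint's range is limited). The gripper opens to 93 mm and grips with 3 to 60 N. Pads are 15 mm wide; open, the fingers measure 128 mm over their backs; the gripper's body (75 mm by 188 mm) begins 65 mm behind the grasp point.
Start: joints at [1.172, 0.13, 1.488, -0, 1.523, -0.085], TCP at [0.185, 0.571, 0.244] pointing down, gripper open.
Joint ranges: [-2.96, 2.96], [-0.89, 2.26], [0.02, 2.5], [-1.34, 4.48], [0, 2.73], [-2.66, 2.66]. Speed limits (rad/s): [2.39, 2.39, 2.79, 3.14, 3.14, 3.14].

INTERFACE

Orientations are given as a rotation vector (axis times angle).
In Python, from plant import robot gives the robot as it stands.
- The arm moves only by the tool arm_command, never from a script. Its argument "increments" is text: rows parted by semicolons, each of 5 numbers parted by spaces: the closure, from 0 (fully open) to 1 (shut), then the shift along the tool's x, y, z in mm, then the turn about the tool's z in rad. A call has 1 to 5 rows; each row is the pose to reach, as a shift and turn from the pose commanded when the call began, along the tool's axes at that moment; what a row does not reach only later rows make up. A row lasts 1/10 s, in which the tool goes at most 50 mm and 8.59 degrees, less where a joint would pass 70% of its speed; a pose out of reach is approached as far as the arm can. A call with a gripper value outside its range is refused whole. The fingers move at their own pace and stop on an object; "grip_force" is the grip in N (left out, the last holds). Time passes only in rows, so rows that repeat a pose let the fingers close. It gives the time, the measured TCP pose, the force, the opening and the grip force at its end, in the units of the state.
- robot.read_state(): the state, without advancing time (a new reading comes with each control period).
- robot.read_camera(name): name is "scene" or "top"; returns the picture (400x640x3 uint8, blue, green, red); there is no depth.
- robot.camera_model(name): a dict with "fx", "fy", "cx", "cy" (pixels), "eye" and "rotation" of the camera in the world. Camera axes: x right, y down, z forward; pixel columns grow to the right and rows downward; lengths in m; the calibration is good to about 2 mm. A picture is of the moment at which its call begins. camera_model takes no time and is no camera call.
- robot.close_job(): hands the job in; it is judged then, once.
The state is a dict: "t": time; "q": joint angles; "dq": joint speeds; "joint_torque": joint torques, N m; "tool_pos": TCP position; "orientation": TCP orientation; "force": force on the tool from outside, world axes, zero at the start; "wrist_torque": the same for the moment, N m; "opening": finger opening in m; "gripper_force": force on a finger pad.
Only numpy, scipy, OpenCV 4.12 (cv2) and the standard library are available. Lean on these libraries where they do the work, as an engineer would, in place of code of your own. Each camera call takes 0.05 s, during which the arm holds its last target. There are 200 camera calls.

TASK

Build up the packing stack that will carry the end of a tube: on the two wooden bearers screwed to the steel plate, lay the loose flat slat and the slat that stands on edge in the rack, both broad side down, squarely across the bearers, one towards each end of the bearers and evenly overhanging. Then lay the plywood board flat on the two slats, crosswise to them and centred over the plate. Leave the metal bar in its rack and the tin and screwdriver where they are.

Things in the scene. Friction and masses are not known exactly. Their poses are not given: they have to be found in the camera images.
- base: fixed dark steel plate, 180 (x) x 160 (y) x 4 mm, with two pine bearers on it, each 140 (along base x) x 36 x 18 mm thick, centred at base y = +45 and -45 mm; their tops are 22 mm above the bench, their ends at x = +-70 mm. Origin: centre of the plate's underside, on the bench; z up. A slat's proper place is about x = +45 or -45 mm, y = 0
- flat_slat: loose pine slat lying flat on the bench, 140 (its x) x 36 (y) x 18 mm (z), about 45 g. Origin: its centre, 9 mm above the bench; z points up at the start
- edge_slat: loose pine slat of the same size standing on its narrow edge in one slot of the rack: 140 (its x) x 18 (y, thickness) x 36 mm (z, vertical at the start), about 45 g. Origin: its centre, 22 mm above the bench at the start; top edge at 40 mm. On the bench it stands on edge by itself and falls flat when pushed over sideways; then its y is vertical and it is 36 mm wide to grasp
- board: loose plywood board lying flat on the bench, 150 (x) x 50 (y) x 18 mm (z), about 85 g. Origin: its centre, 9 mm above the bench. It goes on top of the two slats with its x along the bearers
- rack: fixed grey metal rack, floor 150 (x) x 120 (y) x 4 mm, with two slots along its x at y = +35 and -35 mm, each 21 mm wide between cheeks that reach 30 mm above the bench and stand only near the slot's ends (x = +-42 to +-62 mm); the middle is open for fingers. One slot holds the wooden slat, the other the metal bar. Origin: centre of its underside
- bar: bystander: bare aluminium bar on edge in the other slot, 140 (x) x 14 (y) x 30 mm (z); origin at its centre, 19 mm above the bench. Stays in the rack
- tin: bystander: open steel tin, 70 mm across, 70 mm high, standing beyond the work. Origin: centre of its underside
- screwdriver: bystander: screwdriver with a red handle, 200 mm long, lying beyond the work
There are look-alikes about, which are no part of the job. What is shaped like the board but orange or yellow is not meant.

How it is judged:
By the outcome, as a careful person would: the job done as asked, in the order asked, and still so for the second after the job is handed in, with the robot touching nothing.
It also fails if it takes over 67 s, if anything falls off the work surface, if the arm or the gripper's body presses on something with over 40 N, if the wrist force passes 120 N, or if a joint passes its speed limit or range.

## Working session

There is one attempt and no reset: what is moved stays moved. The work goes in short steps, Python scripts to look and compute and a tool call to move; the robot and the scene stay as the last step left them, time stands still between calls to the robot, and variables do not carry over. Pictures are saved under pics/ and viewed, at most 10 in all, crops included, and the job is handed in when it is done.

Besides the shell and the picture viewer there is one more tool, called by a JSON object that holds its "op" and its "data". arm_command: Moves the arm, as the interface text tells. Its arguments: {"type":"object","properties":{"increments":{"type":"string"},"grip_force":{"type":"number"}},"required":["increments"]}

```bash
mkdir -p pics; ls
python3 - <<'E'
from plant import robot
import cv2
for n in("top","scene"):
    cv2.imwrite(f"pics/{n}0.png",robot.read_camera(n)); m=robot.camera_model(n); print(n,m)
print(robot.read_state())
E
```

```text
pics
top {'fx': 511.18984572839895, 'fy': 511.18984572839895, 'cx': 324.9639668986864, 'cy': 194.45596593899282, 'eye': array([ 0.52779428, -0.10133927,  1.54962727]), 'rotation': array([-2.16885699,  2.22231824, -0.053088  ])}
scene {'fx': 447.1102859977462, 'fy': 447.1102859977462, 'cx': 324.79355439352634, 'cy': 199.94948858275743, 'eye': array([1.10595127, 0.60938943, 1.18138248]), 'rotation': array([-0.84708373, -2.68517768,  0.91036012])}
{'t': 0.1, 'q': array([ 1.17160111e+00,  1.31088090e-01,  1.48914682e+00, -5.89260994e-06,
        1.52298651e+00, -8.54346053e-02]), 'dq': array([-0.00202174, -0.00211502, -0.0023681 , -0.00075314, -0.00104045,
       -0.00100871]), 'joint_torque': array([ 1.24319897e-03, -5.61342573e+01, -4.93093121e+01,  7.70628196e-02,
        2.92175211e-02, -7.92638275e-05]), 'tool_pos': array([0.18500442, 0.57028388, 0.24270378]), 'orientation': array([-4.90774099e-01, -3.10263105e+00,  2.48562699e-03]), 'force': array([0.11195271, 0.10592984, 0.18526659]), 'wrist_torque': array([ 0.01273857, -0.01074542,  0.00964607]), 'gripper_force': 0.0, 'opening': 0.09269765561059182}
```

View pics/top0.png

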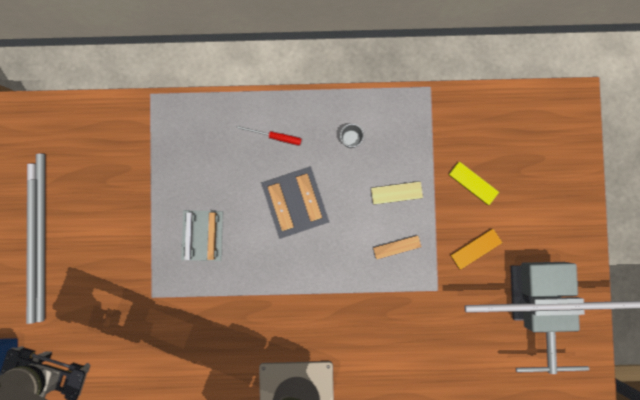

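View pics/scene0.png

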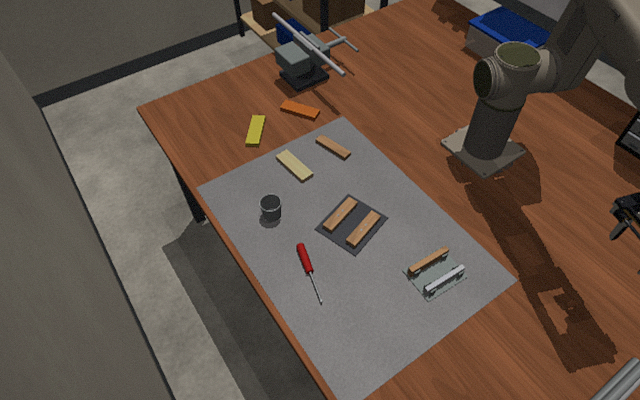

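Top view: base at about (295,202), flat slat (397,247), pale board (397,192), rack slat (212,235) and bar (188,235). The orange and yellow blocks off the mat are the decoys. The scene view shows the same layout. Next I'll measure.

```bash
cat > h.py <<'E'
import numpy as np, cv2
from scipy.spatial.transform import Rotation as R
from plant import robot
def toplane(name,px,z):
    m=robot.camera_model(name); px=np.atleast_2d(px).astype(float)
    d=np.c_[(px[:,0]-m['cx'])/m['fx'],(px[:,1]-m['cy'])/m['fy'],np.ones(len(px))]@R.from_rotvec(m['rotation']).as_matrix().T
    e=np.array(m['eye']); return (e+d*((z-e[2])/d[:,2])[:,None])[:,:2]
def topix(name,p):
    m=robot.camera_model(name); c=(np.atleast_2d(p)-m['eye'])@R.from_rotvec(m['rotation']).as_matrix()
    return np.c_[c[:,0]/c[:,2]*m['fx']+m['cx'],c[:,1]/c[:,2]*m['fy']+m['cy']]
def rect(name,mask,z):
    """rectangle of a mask, on the plane z: centre, long, short (mm), angle of long axis (deg)"""
    ys,xs=np.nonzero(mask)
    P=toplane(name,np.c_[xs,ys],z)*1000
    c=P.mean(0); w,v=np.linalg.eigh(np.cov((P-c).T))
    a=np.degrees(np.arctan2(v[1,1],v[0,1]))%180
    return c.round(1),np.sqrt(12*w[::-1]).round(1),round(a,1)
def blobs(name,img,lo,hi,z,roi=None,amin=120):
    hsv=cv2.cvtColor(img,cv2.COLOR_BGR2HSV); m=cv2.inRange(hsv,np.array(lo),np.array(hi))
    if roi: k=np.zeros_like(m); x0,y0,x1,y1=roi; k[y0:y1,x0:x1]=1; m*=k
    n,l,s,_=cv2.connectedComponentsWithStats(m)
    for i in range(1,n):
        if s[i,4]>=amin: print(name,s[i,:5],*rect(name,l==i,z),'z',z)
def go(x,y,z,yaw=None,frm=None):
    """shift (mm) and turn to bring TCP to x,y,z (mm) with closing line at yaw deg (mod 180)"""
    s=robot.read_state(); p=s['tool_pos']*1000; M=R.from_rotvec(s['orientation']).as_matrix()
    d=M.T@(np.array([x,y,z])-p)
    t=0
    cur=np.degrees(np.arctan2(M[1,1],M[0,1]))
    if yaw is not None: t=-((yaw-cur+90)%180-90)
    print('pos',p.round(1),'yaw',round(cur,1),'q6',s['q'][5].round(2),'shift',d.round(1),'turn',np.radians(t).round(3),'t',round(s['t'],2))
E
python3 - <<'E'
from h import *
T=cv2.imread('pics/top0.png');S=cv2.imread('pics/scene0.png')
for z in(.018,.022,.04): blobs('top',T,(5,60,60),(35,255,255),z,(153,95,430,290))
blobs('scene',S,(5,70,60),(35,255,255),.018,(210,130,510,300),60)
blobs('top',T,(0,0,0),(180,255,90),.004,(240,150,350,250))
for p in[(397,192),(397,247),(212,235),(270,205),(295,202),(188,235),(230,200)]: print(p,cv2.cvtColor(T[p[1]:p[1]+1,p[0]:p[0]+1],cv2.COLOR_BGR2HSV)[0,0])
go(185,570,243)
b=cv2.resize(T[200:270,165:245],None,fx=8,fy=8,interpolation=cv2.INTER_CUBIC);cv2.imwrite('pics/rack.png',b)
E
```

```text
top [296 174  26  47 602] [597.3 -51.2] [142.3  38.9] 17.2 z 0.018
top [268 183  26  48 609] [570.9  34.8] [142.8  39. ] 17.1 z 0.018
top [371 182  52  22 802] [ 605.  -315.4] [148.7  48.5] 96.1 z 0.018
top [207 212  10  48 353] [488.9 242.1] [139.4  22.4] 177.0 z 0.018
top [373 235  48  24 605] [ 442.  -310.5] [140.4  38. ] 103.9 z 0.018
top [296 174  26  47 602] [597.1 -51.4] [142.   38.8] 17.2 z 0.022
top [268 183  26  48 609] [570.8  34.4] [142.4  38.9] 17.1 z 0.022
top [371 182  52  22 802] [ 604.8 -314.8] [148.3  48.4] 96.1 z 0.022
top [207 212  10  48 353] [489.  241.2] [139.   22.3] 177.0 z 0.022
top [373 235  48  24 605] [ 442.2 -309.9] [140.1  37.9] 103.9 z 0.022
top [296 174  26  47 602] [596.3 -52. ] [140.3  38.4] 17.2 z 0.04
top [268 183  26  48 609] [570.3  32.8] [140.7  38.5] 17.1 z 0.04
top [371 182  52  22 802] [ 603.9 -312.3] [146.5  47.8] 96.1 z 0.04
top [207 212  10  48 353] [489.5 237.1] [137.4  22. ] 177.0 z 0.04
top [373 235  48  24 605] [ 443.2 -307.4] [138.4  37.5] 103.9 z 0.04
scene [ 210  130  103   51 2636] [ 707.7 -491.7] [318.1 175. ] 168.8 z 0.018
scene
[... 178 characters left out ...]
314. ] [151.6  50.1] 95.4 z 0.018
scene [323 197  35  34 430] [600.8 -52.8] [144.   39.1] 17.2 z 0.018
scene [486 200  24  23  99] [180.  228.2] [97.9 21.5] 86.4 z 0.018
scene [210 210  60  90 698] [944.4 -99.3] [356.6  20.1] 89.9 z 0.018
scene [346 210  35  36 459] [574.5  33.5] [144.3  39. ] 17.3 z 0.018
scene [409 246  40  26 276] [483.3 232.5] [142.2  19.4] 177.0 z 0.018
scene [493 287  17  13 116] [391.7 440.1] [50.  22.6] 177.2 z 0.018
(397, 192) [ 29  77 215]
(397, 247) [ 16 123 215]
(212, 235) [ 16 125 210]
(270, 205) [113  19 107]
(295, 202) [116  17 104]
(188, 235) [120   5 218]
(230, 200) [  6   8 164]
pos [185.  570.3 242.7] yaw 72.0 q6 -0.09 shift [-0.1 -0.3 -0.3] turn 0.0 t 0.1
```

View pics/rack.png

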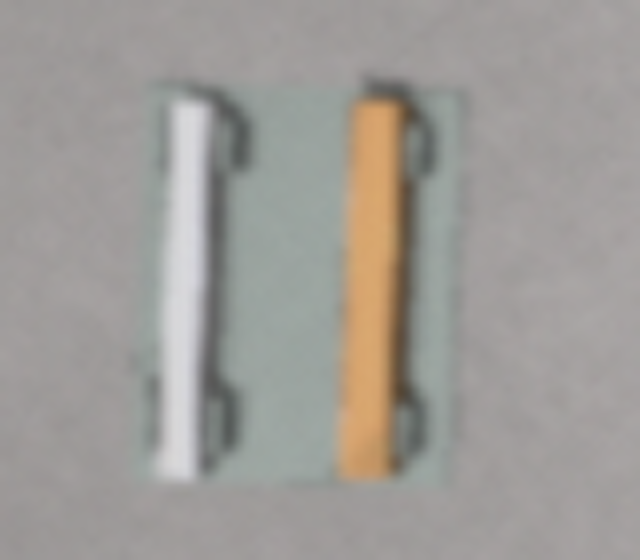

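Run:
```python
from h import *
T=cv2.imread('pics/top0.png');S=cv2.imread('pics/scene0.png')
print(toplane('top',[(211.1,235.5)],.04)*1000)
blobs('top',T,(5,60,185),(35,255,255),.04,(200,205,225,265),50)
blobs('scene',S,(5,70,150),(35,255,255),.04,(400,230,460,280),50)
blobs('top',T,(0,0,200),(180,40,255),.034,(178,205,198,268),50)
go(489.5,239,130,87)
go(489.5,239,34,87)
```

```text
[[489.80887358 237.87557967]]
top [207 213   7  47 245] [487.7 240.1] [136.6  15.5] 177.1 z 0.04
scene [410 248  38  23 195] [497.4 238.5] [130.   14.5] 176.8 z 0.04
top [185 213   5  47 149] [490.  309.3] [136.6   9.4] 177.5 z 0.034
pos [185.  570.3 242.7] yaw 72.0 q6 -0.09 shift [-391.9 -220.9  113. ] turn -0.261 t 0.1
pos [185.  570.3 242.7] yaw 72.0 q6 -0.09 shift [-391.9 -220.8  209. ] turn -0.261 t 0.1
```

{"op": "arm_command", "data": {"increments": "0.4 -40 -22 11 -0.05; 0.4 -80 -44 22 -0.1; 0.4 -120 -66 33 -0.15; 0.4 -160 -88 44 -0.2; 0.4 -200 -112 56 -0.26", "grip_force": 15}}

```text
t: 0.6
tool_pos: [0.3416, 0.401, 0.187]
orientation: [-0.081, -3.14, 0.0]
force: [0.8, 0.6, 0.2]
opening: 0.058
gripper_force: 0.0
```

```bash
python3 -c "
from h import *
go(489.5,239,100,87)"
```

```text
pos [341.6 401.  187. ] yaw 87.1 q6 -0.75 shift [-156.  -154.2   87. ] turn 0.001 t 0.6
```

{"op": "arm_command", "data": {"increments": "0.45 -32 -31 10 0; 0.45 -64 -62 25 0; 0.45 -96 -93 45 0; 0.45 -130 -128 65 0; 0.45 -156 -154 87 0"}}

```text
t: 1.1
tool_pos: [0.4898, 0.2384, 0.1002]
orientation: [0.085, 3.139, 0.0]
force: [0.2, 1.1, 0.2]
opening: 0.051
gripper_force: 0.0
```

```bash
python3 -c "
from h import *
go(489.5,239,34,87)"
```

```text
pos [489.8 238.4 100.2] yaw 86.9 q6 -1.16 shift [ 0.4  0.6 66.2] turn -0.002 t 1.1
```

{"op": "arm_command", "data": {"increments": "0.45 0 0.5 25 0; 0.45 0 0.5 50 0; 0.45 0 0.5 66 0; 0.7 0 0.5 66 0; 1 0 0.5 66 0", "grip_force": 12}}

```text
t: 1.6
tool_pos: [0.488, 0.2407, 0.0345]
orientation: [-0.084, -3.139, 0.001]
force: [0.3, 0.6, -0.4]
opening: 0.0393
gripper_force: 0.0
```

{"op": "arm_command", "data": {"increments": "1 0 0 0 0; 1 0 0 0 0; 1 0 0 0 0"}}

```text
t: 1.9
tool_pos: [0.4892, 0.2412, 0.0358]
orientation: [0.084, 3.139, 0.001]
force: [-0.4, 0.7, 4.2]
opening: 0.0176
gripper_force: 12.0
```

{"op": "arm_command", "data": {"increments": "1 0 0 0 0; 1 0 0 -20 0; 1 0 0 -60 0; 1 -25 0 -60 0.14; 1 -50 0 -60 0.28", "grip_force": 20}}

```text
t: 2.4
tool_pos: [0.5399, 0.2387, 0.0971]
orientation: [0.528, 3.093, 0.003]
force: [-0.4, 0.9, -0.6]
opening: 0.0177
gripper_force: 20.0
```

```bash
python3 -c "
from h import *
print(robot.read_state()['opening'])
go(630,240,95,17.2)"
```

```text
0.017732650784509772
pos [539.9 238.7  97.1] yaw 70.6 q6 -0.9 shift [-84.5  31.1   2.4] turn 0.932 t 2.4
```

{"op": "arm_command", "data": {"increments": "1 -20 8 0 0.14; 1 -40 16 0 0.28; 1 -65 24 0 0.42; 1 -84 31 0 0.56; 1 -84 31 0 0.7"}}

```text
t: 2.9
tool_pos: [0.6299, 0.2394, 0.0945]
orientation: [1.561, 2.725, 0.001]
force: [-0.1, 0.0, -0.3]
opening: 0.0181
gripper_force: 20.0
```

{"op": "arm_command", "data": {"increments": "1 0 0 0 0.12; 1 0 0 0 0.232; 1 0 0 30 0.232; 1 0 0 55 0.232; 1 0 0 55 0.232"}}

```text
t: 3.4
tool_pos: [0.6243, 0.2388, 0.0348]
orientation: [-1.855, -2.529, 0.01]
force: [-1.2, -0.9, -0.6]
opening: 0.0177
gripper_force: 20.0
```

```bash
python3 -c "
from h import *
cv2.imwrite('pics/s1.png',robot.read_camera('scene')[180:330,300:500].repeat(4,0).repeat(4,1))
go(630,240,31.8,17.2)"
```

```text
pos [625.7 239.2  37.2] yaw 17.5 q6 -0.02 shift [-0.6  4.4  5.4] turn 0.005 t 3.45
```

View pics/s1.png

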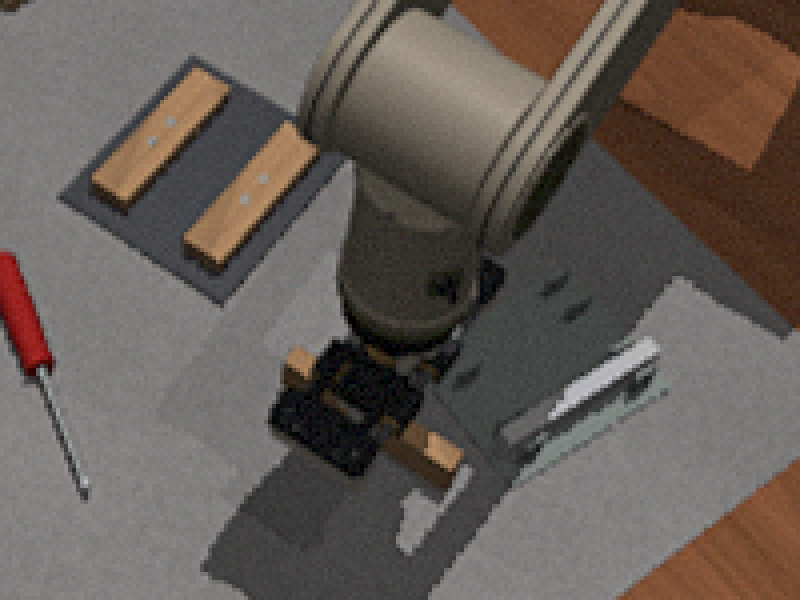

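The crop shows the slat held level and on edge at about (370,410), the bar still in the rack at (585,390), and clear bench below. I'll lower the slat the rest of the way.

{"op": "arm_command", "data": {"increments": "1 0 0 2.5 0; 1 0 0 5 0; 1 0 0 5 0; 1 0 0 5 0"}}

```text
t: 3.85
tool_pos: [0.6284, 0.24, 0.0356]
orientation: [1.858, 2.532, 0.002]
force: [0.2, 0.5, -0.4]
opening: 0.0176
gripper_force: 20.0
```

```bash
python3 -c "
from h import *
print(robot.read_state()['force'])
go(630,240,31.8,17.2)"
```

```text
[ 0.17416971  0.47161191 -0.43592748]
pos [628.4 240.   35.6] yaw 17.5 q6 -0.02 shift [-0.5  1.5  3.8] turn 0.005 t 3.85
```

{"op": "arm_command", "data": {"increments": "1 0 0 2 0; 1 0 0 4 0; 1 0 0 4 0; 1 0 0 4 0"}}

```text
t: 4.25
tool_pos: [0.6282, 0.24, 0.0318]
orientation: [1.858, 2.533, 0.001]
force: [-2.9, -0.3, 6.3]
opening: 0.018
gripper_force: 20.0
```

{"op": "arm_command", "data": {"increments": "0.3 0 0 0 0; 0 0 0 0 0; 0 0 0 0 0; 0 0 0 -10 0; 0 0 0 -20 0"}}

```text
t: 4.75
tool_pos: [0.6276, 0.2398, 0.051]
orientation: [-1.858, -2.533, 0.001]
force: [-1.0, -1.2, 0.1]
opening: 0.0534
gripper_force: 0.0
```

{"op": "arm_command", "data": {"increments": "0 0 20 0 0; 0 0 35 0 0; 0 0 48 0 0; 0 0 60 0 0; 0 0 65 0 0"}}

```text
t: 5.25
tool_pos: [0.6912, 0.2598, 0.052]
orientation: [1.858, 2.532, 0.002]
force: [0.6, -0.2, -0.2]
opening: 0.0914
gripper_force: 0.0
```

{"op": "arm_command", "data": {"increments": "0 0 0 -30 0; 0 0 0 -80 0; 0 -45 0 -120 0; 0 -95 0 -120 0;0 -145 0 -120 0"}}

```text
t: 5.75
tool_pos: [0.7327, 0.1283, 0.1752]
orientation: [1.853, 2.531, 0.007]
force: [0.3, -0.6, -0.2]
opening: 0.0929
gripper_force: 0.0
```

```bash
python3 -c "
from h import *
T=robot.read_camera('top'); S=robot.read_camera('scene')
cv2.imwrite('pics/t2.png',np.hstack([T[120:270,150:330],S[170:320,320:500]]).repeat(2,0).repeat(2,1))
blobs('top',T,(5,60,60),(35,255,255),.018,(153,95,430,290))
go(640,240,150,17.2)"
```

```text
top [194 169  36  23 450] [654.2 239.9] [108.4  37.8] 108.7 z 0.018
top [296 173  26  48 602] [597.5 -51.1] [142.8  38.9] 17.2 z 0.018
top [268 183  26  48 610] [570.9  34.8] [142.7  39.1] 17.1 z 0.018
top [371 182  52  22 804] [ 605.  -315.5] [148.8  48.6] 96.2 z 0.018
top [194 226  44   7 131] [508.3 230.2] [120.5   9.5] 96.4 z 0.018
top [373 236  48  23 604] [ 441.9 -310.4] [140.3  38. ] 103.9 z 0.018
pos [732.9 121.5 172.3] yaw 17.1 q6 -0.2 shift [140.6 -54.   21.8] turn -0.002 t 5.85
```

View pics/t2.png

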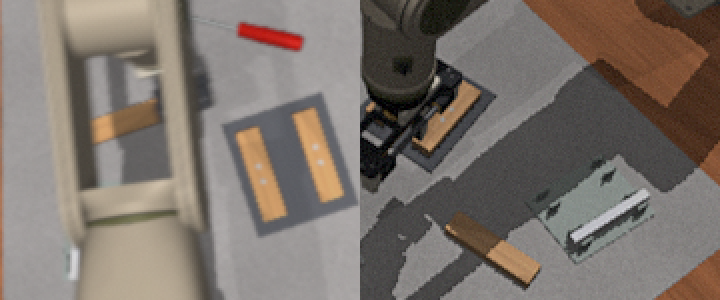

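The slat lies flat on the bench at scene crop (490,250), partly hidden by the arm in the top view. I'll fix its centre from the scene camera.

```bash
python3 -c "
from h import *
S=robot.read_camera('scene')
for lo in (40,60):blobs('scene',S,(5,70,lo),(35,255,255),.018,(355,260,420,320),60)
go(654,240,150,17.2)"
```

```text
scene [362 276  48  38 687] [659.6 248. ] [141.2  41.6] 107.1 z 0.018
scene [362 276  48  36 621] [658.1 246.5] [140.3  38. ] 107.7 z 0.018
pos [731.9 124.8 171.6] yaw 17.2 q6 -0.2 shift [133.1 -40.3  21.4] turn -0.0 t 5.9
```

{"op": "arm_command", "data": {"increments": "0.3 45 -12 20 0; 0.3 92 -25 40 0; 0.3 128 -35 65 0; 0.3 140 -38 90 0; 0.3 140 -38 90 0"}}

```text
t: 6.4
tool_pos: [0.6475, 0.2533, 0.0758]
orientation: [-1.849, -2.533, 0.01]
force: [0.0, -0.8, -0.9]
opening: 0.0656
gripper_force: 0.0
```

```bash
python3 -c "
from h import *
go(654.5,247,28.5,17.4)"
```

```text
pos [647.5 253.3  75.8] yaw 17.7 q6 -0.01 shift [-8.2  5.1 47.2] turn 0.006 t 6.4
```

{"op": "arm_command", "data": {"increments": "0.3 0 0 10 0; 0.3 0 0 20 0; 0.3 0 0 20 0; 0.3 0 0 20 0"}}

```text
t: 6.8
tool_pos: [0.6534, 0.2499, 0.0609]
orientation: [1.86, 2.532, 0.0]
force: [0.3, 0.5, -0.3]
opening: 0.0655
gripper_force: 0.0
```

```bash
python3 -c "
from h import *
go(654.5,247,28.5,17.4)"
```

```text
pos [653.4 249.9  60.9] yaw 17.4 q6 -0.01 shift [-3.1  0.2 32.4] turn -0.0 t 6.8
```

{"op": "arm_command", "data": {"increments": "0.3 -3 0 16 0; 0.3 -3 0 32 0; 0.3 -3 0 32 0; 0.7 -3 0 32 0; 1 -3 0 32 0"}}

```text
t: 7.3
tool_pos: [0.653, 0.2477, 0.0275]
orientation: [-1.858, -2.532, 0.002]
force: [-0.4, -0.1, 0.5]
opening: 0.0535
gripper_force: 0.0
```

{"op": "arm_command", "data": {"increments": "1 0 0 0 0; 1 0 0 0 0; 1 0 0 0 0; 1 0 0 -10 0; 1 0 0 -40 0"}}

```text
t: 7.8
tool_pos: [0.6508, 0.2471, 0.0653]
orientation: [-1.856, -2.53, 0.009]
force: [0.5, 0.9, -0.5]
opening: 0.0358
gripper_force: 20.0
```

{"op": "arm_command", "data": {"increments": "1 0 0 -20 0; 1 0 0 -20 0; 1 0 0 -20 0"}}

```text
t: 8.1
tool_pos: [0.654, 0.2481, 0.0892]
orientation: [1.858, 2.532, 0.002]
force: [-0.1, 0.7, -1.1]
opening: 0.0356
gripper_force: 20.0
```

```bash
python3 -c "
from h import *
a=np.radians(17.2)
p=np.array([584,-8.5])
for s in(-45,45): c=p+s*np.array([np.cos(a),np.sin(a)]); print(c.round(1)); go(*c,100,17.2)"
```

```text
[541.  -21.8]
pos [654.  248.1  89.2] yaw 17.5 q6 -0.02 shift [-223.5 -188.8  -11.1] turn 0.005 t 8.1
[627.    4.8]
pos [654.  248.1  89.2] yaw 17.5 q6 -0.02 shift [-223.9  -98.8  -10.9] turn 0.005 t 8.1
```

{"op": "arm_command", "data": {"increments": "1 -40 -18 -5 0; 1 -85 -38 -10 0; 1 -130 -58 -10 0; 1 -175 -78 -10 0; 1 -210 -92 -10 0.005"}}

```text
t: 8.6
tool_pos: [0.6269, 0.0174, 0.0964]
orientation: [-1.864, -2.526, 0.004]
force: [0.0, 0.4, -0.0]
opening: 0.0357
gripper_force: 20.0
```

{"op": "arm_command", "data": {"increments": "1 -10 -5 0 0; 1 -14 -7 5 0; 1 -14 -7 10 0; 1 -14 -7 10 0; 1 -14 -7 10 0"}}

```text
t: 9.1
tool_pos: [0.626, 0.0062, 0.0877]
orientation: [-1.861, -2.529, 0.001]
force: [0.1, 0.1, -0.5]
opening: 0.0359
gripper_force: 20.0
```

```bash
python3 -c "
from h import *
T=robot.read_camera('top');S=robot.read_camera('scene')
cv2.imwrite('pics/t3.png',np.hstack([T[130:260,230:370],S[150:280,270:430]]).repeat(2,0).repeat(2,1))
blobs('top',T,(5,60,60),(35,255,255),.08,(240,140,350,260),50)
blobs('scene',S,(5,70,60),(35,255,255),.08,(290,140,430,270),50)
go(627,4.8,50,17.2)"
```

```text
top [304 174  18  48 474] [585.2 -60.3] [127.  34.] 8.3 z 0.08
top [267 196  26  35 283] [544.4  29.1] [111.9  28.4] 27.8 z 0.08
scene [316 140  16   8  68] [ 493.9 -288.9] [46.  28.9] 116.5 z 0.08
scene [ 380  140   50   57 1648] [306.5 -58.4] [209.2 128.3] 70.9 z 0.08
scene [290 153  23  29 312] [ 632.3 -240.3] [107.6  45.8] 84.9 z 0.08
scene [343 210  38  36 588] [607.4  55.1] [121.9  67.9] 11.7 z 0.08
pos [626.5   5.8  88.5] yaw 17.3 q6 -0.37 shift [-1.1  0.2 38.5] turn 0.001 t 9.2
```

View pics/t3.png

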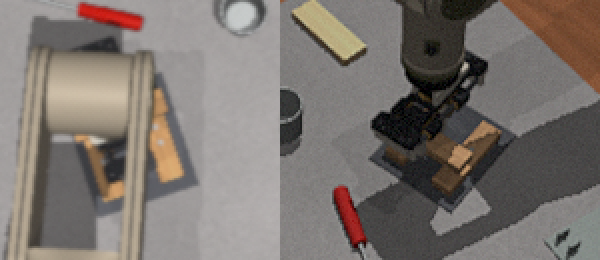

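The slat is held across the far part of the bearers, with its near end at scene crop (460,155), the right way round. I'll lower it.

{"op": "arm_command", "data": {"increments": "1 -1 0 15 0; 1 -1 0 28 0; 1 -1 0 34 0; 1 -1 0 36 0; 1 -1 0 36 0"}}

```text
t: 9.7
tool_pos: [0.6262, 0.0036, 0.0518]
orientation: [-1.864, -2.528, 0.001]
force: [-0.8, 0.1, -1.1]
opening: 0.0357
gripper_force: 20.0
```

{"op": "arm_command", "data": {"increments": "1 0 0 1 0; 1 0 0 2 0; 1 0 0 2 0"}}

```text
t: 10.0
tool_pos: [0.6269, 0.0036, 0.0508]
orientation: [1.864, 2.528, 0.0]
force: [-0.5, 0.1, 0.2]
opening: 0.0357
gripper_force: 20.0
```

{"op": "arm_command", "data": {"increments": "1 0 0 1 0; 1 0 0 2 0; 1 0 0 2 0"}}

```text
t: 10.3
tool_pos: [0.627, 0.0036, 0.0504]
orientation: [1.864, 2.528, 0.0]
force: [-5.8, 0.4, 12.0]
opening: 0.0358
gripper_force: 20.0
```

{"op": "arm_command", "data": {"increments": "1 0 0 -1 0; 0.35 0 0 -1 0; 0.35 0 0 -1 0; 0.35 0 0 -10 0; 0.35 0 0 -40 0"}}

```text
t: 10.8
tool_pos: [0.6237, 0.0038, 0.0853]
orientation: [-1.861, -2.524, 0.006]
force: [-0.7, 0.0, -0.6]
opening: 0.0596
gripper_force: 0.0
```

{"op": "arm_command", "data": {"increments": "0.35 0 0 -30 0; 0.35 0 0 -60 0; 0.35 0 0 -60 0"}}

```text
t: 11.1
tool_pos: [0.6299, 0.0034, 0.1551]
orientation: [1.86, 2.522, 0.008]
force: [1.3, -0.4, 0.6]
opening: 0.0604
gripper_force: 0.0
```

```bash
python3 -c "
from h import *
go(442.2,-310.3,90,13.9)"
```

```text
pos [629.9   3.4 155.1] yaw 17.2 q6 -0.38 shift [-244.  -272.6   63.5] turn 0.057 t 11.1
```

{"op": "arm_command", "data": {"increments": "0.3 -30 -34 0 0; 0.3 -62 -70 0 0.02; 0.3 -94 -106 0 0.04; 0.3 -126 -142 0 0.057; 0.3 -158 -178 0 0.057"}}

```text
t: 11.6
tool_pos: [0.5019, -0.2012, 0.1484]
orientation: [1.936, 2.474, -0.0]
force: [0.6, -0.3, 0.0]
opening: 0.0654
gripper_force: 0.0
```

{"op": "arm_command", "data": {"increments": "0.3 -30 -33 10 0; 0.3 -60 -66 30 0; 0.3 -86 -95 45 0; 0.3 -86 -95 64 0; 0.3 -86 -95 64 0"}}

```text
t: 12.1
tool_pos: [0.4292, -0.3058, 0.0816]
orientation: [-1.936, -2.468, -0.001]
force: [0.3, -0.1, -0.3]
opening: 0.0653
gripper_force: 0.0
```

```bash
python3 -c "
from h import *
T=robot.read_camera('top')
blobs('top',T,(5,60,60),(35,255,255),.04,(240,140,350,260),50)
cv2.imwrite('pics/t4.png',T[130:270,240:440].repeat(4,0).repeat(4,1))
go(442.2,-310.3,28.5,13.9)"
```

```text
top [ 267  173   55   58 1504] [592.   -7.9] [151.3 140.6] 115.6 z 0.04
pos [ 430.5 -305.6   83.2] yaw 13.9 q6 -0.96 shift [-7.5 10.4 54.6] turn -0.001 t 12.15
```

View pics/t4.png

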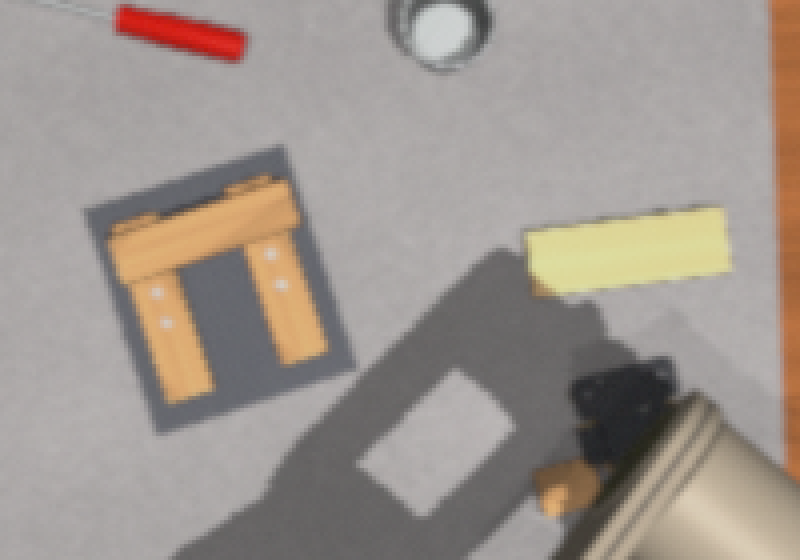

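The far slat lies flat across the bearers, with crop corners near (108,238), (290,182), (300,228) and (118,283). I'll check those against the base frame and carry on to the second slat.

```bash
python3 -c "
from h import *
c=np.array([(108,238),(290,182),(300,228),(118,283)])/4.-.5+np.array([240,130])
W=toplane('top',c,.04)*1000; a=np.radians(17.2); M=np.array([[np.cos(a),np.sin(a)],[-np.sin(a),np.cos(a)]])
print(((W-[584,-8.5])@M.T).round(1), ((W-[584,-8.5])@M.T).mean(0))
go(442.2,-310.3,28.5,13.9)"
```

```text
[[ 61.1  65.5]
 [ 57.6 -75.3]
 [ 22.9 -71.5]
 [ 27.1  68.9]] [42.18250389 -3.12650905]
pos [ 430.5 -305.6   83.2] yaw 13.9 q6 -0.96 shift [-7.5 10.4 54.6] turn -0.001 t 12.15
```

{"op": "arm_command", "data": {"increments": "0.3 -7 10 15 0; 0.3 -7 10 25 0; 0.3 -7 10 25 0; 0.3 -7 10 25 0"}}

```text
t: 12.55
tool_pos: [0.4432, -0.31, 0.0597]
orientation: [-1.934, -2.475, 0.0]
force: [0.2, 0.2, -0.3]
opening: 0.0653
gripper_force: 0.0
```

```bash
python3 -c "
from h import *
go(442.2,-310.3,28.5,13.9)"
```

```text
pos [ 443.2 -310.    59.7] yaw 14.0 q6 -0.95 shift [-0.1 -1.  31.2] turn 0.001 t 12.55
```

{"op": "arm_command", "data": {"increments": "0.3 0 -1 16 0; 0.3 0 -1 31 0; 0.3 0 -1 31 0; 0.7 0 -1 31 0; 1 0 -1 31 0"}}

```text
t: 13.05
tool_pos: [0.4425, -0.3112, 0.0292]
orientation: [1.935, 2.474, -0.0]
force: [-0.2, 0.5, -0.4]
opening: 0.0535
gripper_force: 0.0
```

{"op": "arm_command", "data": {"increments": "1 0 0 0 0; 1 0 0 0 0; 1 0 0 0 0"}}

```text
t: 13.35
tool_pos: [0.4425, -0.3112, 0.0291]
orientation: [1.935, 2.473, -0.0]
force: [-0.5, 0.7, 2.5]
opening: 0.036
gripper_force: 20.0
```

{"op": "arm_command", "data": {"increments": "1 0 0 -20 0; 1 0 0 -60 0; 1 0 0 -70 0; 1 0 0 -70 0"}}

```text
t: 13.75
tool_pos: [0.4436, -0.3121, 0.1011]
orientation: [1.933, 2.471, -0.0]
force: [0.4, 1.4, -0.8]
opening: 0.0358
gripper_force: 20.0
```

```bash
python3 -c "
from h import *
go(543.3,-21.1,98,17.2)"
```

```text
pos [ 443.6 -312.1  101.1] yaw 13.9 q6 -0.95 shift [258.5 166.8   2.5] turn -0.057 t 13.75
```

{"op": "arm_command", "data": {"increments": "1 35 22 0 0; 1 75 48 0 -0.02; 1 115 74 0 -0.04; 1 155 100 0 -0.057; 1 195 126 0 -0.057"}}

```text
t: 14.25
tool_pos: [0.5167, -0.0892, 0.0966]
orientation: [-1.863, -2.527, 0.001]
force: [0.5, 0.4, -0.3]
opening: 0.0354
gripper_force: 20.0
```

{"op": "arm_command", "data": {"increments": "1 30 20 0 0; 1 53 37 0 0; 1 61 40 2 0; 1 61 40 2 0; 1 61 40 2 0"}}

```text
t: 14.75
tool_pos: [0.5368, -0.0219, 0.0954]
orientation: [-1.864, -2.527, 0.002]
force: [-0.9, -0.2, 0.0]
opening: 0.0357
gripper_force: 20.0
```

```bash
python3 -c "
from h import *
go(543.3,-21.1,51,17.2)"
```

```text
pos [536.8 -21.9  95.4] yaw 17.2 q6 -0.44 shift [-1.2  6.5 44.4] turn -0.0 t 14.75
```

{"op": "arm_command", "data": {"increments": "1 0 0 15 0; 1 0 0 28 0; 1 0 0 28 0; 1 0 0 28 0"}}

```text
t: 15.15
tool_pos: [0.5368, -0.0216, 0.0674]
orientation: [-1.864, -2.526, 0.002]
force: [-0.6, -0.1, -0.7]
opening: 0.0358
gripper_force: 20.0
```

```bash
python3 -c "
from h import *
go(543.3,-21.1,51,17.2)"
```

```text
pos [536.8 -21.6  67.4] yaw 17.1 q6 -0.43 shift [-1.4  6.4 16.4] turn -0.001 t 15.15
```

{"op": "arm_command", "data": {"increments": "1 -1.5 6.5 4 0; 1 -1.5 6.5 10 0; 1 -1.5 6.5 14 0; 1 -1.5 6.5 16 0; 1 -1.5 6.5 16 0"}}

```text
t: 15.65
tool_pos: [0.544, -0.0206, 0.052]
orientation: [-1.864, -2.528, 0.001]
force: [0.0, 0.3, -0.3]
opening: 0.0361
gripper_force: 20.0
```

{"op": "arm_command", "data": {"increments": "1 0 0 1 0; 1 0 0 2 0; 1 0 0 2 0"}}

```text
t: 15.95
tool_pos: [0.5446, -0.0207, 0.0511]
orientation: [1.864, 2.528, 0.0]
force: [-1.5, 0.4, 4.0]
opening: 0.0355
gripper_force: 20.0
```

{"op": "arm_command", "data": {"increments": "1 0 0 -1 0; 0.35 0 0 -1 0; 0.35 0 0 -1 0; 0.35 0 0 -15 0; 0.35 0 0 -50 0"}}

```text
t: 16.45
tool_pos: [0.5416, -0.0204, 0.0982]
orientation: [-1.861, -2.524, 0.005]
force: [0.1, 0.6, 1.1]
opening: 0.0593
gripper_force: 0.0
```

{"op": "arm_command", "data": {"increments": "0.3 0 0 -30 0; 0.3 10 -48 -30 0; 0.3 30 -94 -30 0; 0.3 50 -140 -30 0; 0.3 70 -180 -30 0"}}

```text
t: 16.95
tool_pos: [0.35, -0.007, 0.1309]
orientation: [1.865, 2.528, 0.0]
force: [-0.5, 0.3, 1.6]
opening: 0.0649
gripper_force: 0.0
```

```bash
python3 -c "
from h import *
T=robot.read_camera('top')
cv2.imwrite('pics/t5.png',cv2.resize(T[160:250,250:340],None,fx=6,fy=6,interpolation=cv2.INTER_CUBIC))
go(605,-315,150,5)"
```

```text
pos [343.4  -5.5 129. ] yaw 17.2 q6 -0.47 shift [-373.   158.2  -22. ] turn 0.213 t 17.0
```

View pics/t5.png

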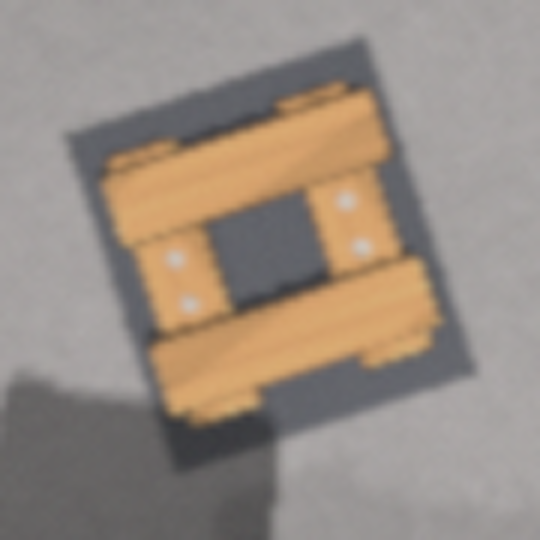

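```bash
python3 -c "
from h import *
f=lambda c,z: toplane('top',np.array(c)/6.-.5+np.array([250,160]),z)*1000
P=f([(68,133),(365,38),(475,373),(178,470)],.004); c=P.mean(0); d=(P[0]+P[1]-P[2]-P[3]); a=np.arctan2(d[1],d[0]); print('plate',c.round(1),np.degrees(a).round(1))
M=np.array([[np.cos(a),np.sin(a)],[-np.sin(a),np.cos(a)]])
for k in ([(103,180),(372,92),(388,158),(122,243)],[(152,345),(420,260),(438,322),(172,415)]):
    q=(f(k,.04)-c)@M.T; e=q[0]+q[3]-q[1]-q[2]; print(q.round(1).tolist(),q.mean(0).round(1),'tilt',np.degrees(np.arctan2(-e[0],e[1])).round(1))
"
```

```text
plate [584.8  -8.5] 16.9
[[58.4, 66.0], [58.1, -73.5], [24.6, -70.8], [25.9, 66.7]] [41.8 -2.9] tilt -0.3
[[-26.5, 68.2], [-28.1, -70.1], [-59.9, -68.9], [-62.3, 69.5]] [-44.2  -0.3] tilt 0.2
```

Both slats lie flat and square in the picture, and the far slat's long offset is about 3 mm. I have time to spare, so I'll regrasp it and even out the overhang.

{"op": "arm_command", "data": {"increments": "0.35 -15 48 0 0; 0.35 -30 95 0 0; 0.35 -45 142 0 0; 0.35 -60 189 0 0; 0.35 -72 230 0 0"}}

```text
t: 17.5
tool_pos: [0.5954, -0.0079, 0.1315]
orientation: [1.864, 2.527, 0.001]
force: [-0.4, 0.5, 0.5]
opening: 0.0606
gripper_force: 0.0
```

{"op": "arm_command", "data": {"increments": "0.35 0 30 0 0; 0.35 0 42 0 0; 0.35 0 42 0 0; 0.35 0 42 0 0"}}

```text
t: 17.9
tool_pos: [0.6326, 0.0046, 0.1308]
orientation: [-1.864, -2.529, 0.0]
force: [-0.8, 0.7, 0.4]
opening: 0.0601
gripper_force: 0.0
```

```bash
python3 -c "
from h import *
go(627,3.6,51.5,17.0)"
```

```text
pos [632.6   4.6 130.8] yaw 17.2 q6 -0.37 shift [ 0.7 -5.6 79.3] turn 0.004 t 17.9
```

{"op": "arm_command", "data": {"increments": "0.35 0.7 -5.6 35 0; 0.35 0.7 -5.6 62 0; 0.35 0.7 -5.6 76 0; 0.35 0.7 -5.6 79 0; 0.35 0.7 -5.6 79 0"}}

```text
t: 18.4
tool_pos: [0.6272, 0.0035, 0.0521]
orientation: [1.865, 2.528, 0.0]
force: [0.0, 0.5, -0.0]
opening: 0.0604
gripper_force: 0.0
```

{"op": "arm_command", "data": {"increments": "0.6 0 0 0 0; 1 0 0 0 0; 1 0 0 0 0; 1 0 0 0 0; 1 0 0 0 0"}}

```text
t: 18.9
tool_pos: [0.6279, 0.0035, 0.0524]
orientation: [1.864, 2.528, 0.001]
force: [-0.5, -0.2, 4.8]
opening: 0.0359
gripper_force: 20.0
```

{"op": "arm_command", "data": {"increments": "1 0 0 -3 0; 1 1.5 1.5 -4 0; 1 3 3 -4 0; 1 3 3 -4 0; 1 3 3 -4 0"}}

```text
t: 19.4
tool_pos: [0.6291, 0.0075, 0.0552]
orientation: [-1.864, -2.528, 0.0]
force: [0.5, -0.6, 0.2]
opening: 0.0358
gripper_force: 20.0
```

{"op": "arm_command", "data": {"increments": "1 0 0 2 0; 1 0 0 4 0; 1 0 0 5 0; 1 0 0 5 0"}}

```text
t: 19.8
tool_pos: [0.6295, 0.0073, 0.0523]
orientation: [1.864, 2.528, 0.0]
force: [-6.9, 0.6, 14.7]
opening: 0.0355
gripper_force: 20.0
```

{"op": "arm_command", "data": {"increments": "1 0 0 -1.5 0; 0.35 0 0 -1.5 0; 0.35 0 0 -1.5 0; 0.35 0 0 -20 0; 0.35 0 0 -60 0"}}

```text
t: 20.3
tool_pos: [0.6258, 0.0075, 0.1061]
orientation: [-1.86, -2.522, 0.007]
force: [0.2, -0.7, 0.3]
opening: 0.0598
gripper_force: 0.0
```

{"op": "arm_command", "data": {"increments": "0.15 -20 0 -40 0.05; 0.15 -65 0 -40 0.1; 0.15 -110 0 -40 0.19; 0.15 -155 0 -40 0.19; 0.15 -200 0 -40 0.19"}}

```text
t: 20.8
tool_pos: [0.6886, -0.1853, 0.1502]
orientation: [-2.096, -2.34, 0.0]
force: [0.8, 0.2, -0.7]
opening: 0.0789
gripper_force: 0.0
```

```bash
python3 -c "
from h import *
go(604.9,-315.2,80,6.1)"
```

```text
pos [ 688.6 -185.3  150.2] yaw 6.3 q6 -0.44 shift [-119.9  -97.5   70.2] turn 0.004 t 20.8
```

{"op": "arm_command", "data": {"increments": "0.15 -30 -25 10 0; 0.15 -60 -50 30 0; 0.15 -90 -75 45 0; 0.15 -120 -97 60 0; 0.15 -120 -97 70 0"}}

```text
t: 21.3
tool_pos: [0.6018, -0.3177, 0.0785]
orientation: [-2.1, -2.334, 0.003]
force: [-0.1, 0.4, 0.2]
opening: 0.0791
gripper_force: 0.0
```

{"op": "arm_command", "data": {"increments": "0.15 0 0 10 0; 0.15 0 0 20 0; 0.15 0 0 20 0; 0.15 0 0 20 0"}}

```text
t: 21.7
tool_pos: [0.6058, -0.3125, 0.0604]
orientation: [-2.094, -2.342, -0.0]
force: [0.4, 0.6, -0.0]
opening: 0.0785
gripper_force: 0.0
```

```bash
python3 -c "
from h import *
T=robot.read_camera('top')
cv2.imwrite('pics/t6.png',cv2.resize(T[160:250,250:340],None,fx=6,fy=6,interpolation=cv2.INTER_CUBIC))
go(604.9,-315.2,29,6.1)"
```

```text
pos [ 606.  -312.8   61. ] yaw 6.4 q6 -0.66 shift [-2.2 -1.4 32. ] turn 0.005 t 21.75
```

View pics/t6.png

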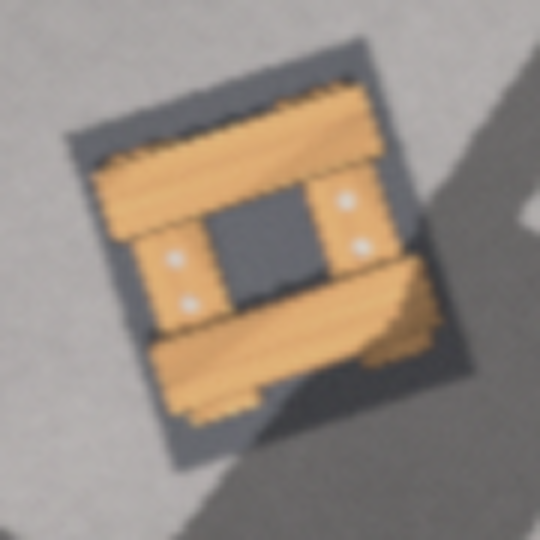

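The far slat now overhangs evenly, with its left end near (100,205) and right end near (372,122), parallel to the near slat. Next is the board.

{"op": "arm_command", "data": {"increments": "0.15 -2 -1.5 16 0.005; 0.15 -2 -1.5 31 0.005; 0.15 -2 -1.5 31 0.005; 0.6 -2 -1.5 31 0.005; 1 -2 -1.5 31 0.005", "grip_force": 25}}

```text
t: 22.25
tool_pos: [0.6038, -0.3158, 0.0294]
orientation: [-2.102, -2.335, 0.0]
force: [0.1, 0.0, 0.4]
opening: 0.0675
gripper_force: 0.0
```

{"op": "arm_command", "data": {"increments": "1 0 0 0 0; 1 0 0 0 0; 1 0 0 0 0"}}

```text
t: 22.55
tool_pos: [0.6042, -0.3159, 0.03]
orientation: [2.101, 2.334, 0.0]
force: [0.9, 0.6, 1.0]
opening: 0.0498
gripper_force: 25.0
```

{"op": "arm_command", "data": {"increments": "1 0 0 -20 0; 1 0 0 -60 0; 1 0 0 -90 0; 1 0 0 -90 0.14; 1 0 0 -90 0.28"}}

```text
t: 23.05
tool_pos: [0.6049, -0.3164, 0.1217]
orientation: [2.41, 2.01, 0.002]
force: [0.5, 0.2, -2.4]
opening: 0.0502
gripper_force: 25.0
```

```bash
python3 -c "
from h import *
go(586.5,-7.8,118,107)"
```

```text
pos [ 604.9 -316.4  121.7] yaw -10.3 q6 -0.38 shift [300.3 -73.4   3.1] turn 1.094 t 23.05
```

{"op": "arm_command", "data": {"increments": "1 40 -10 0 0.14; 1 85 -21 0 0.28; 1 130 -32 0 0.42; 1 175 -43 0 0.56; 1 220 -54 0 0.7"}}

```text
t: 23.55
tool_pos: [0.5885, -0.0881, 0.1196]
orientation: [2.957, 1.062, 0.0]
force: [0.5, 0.6, -0.3]
opening: 0.0497
gripper_force: 25.0
```

```bash
python3 -c "
from h import *
go(586.5,-7.8,118,107)"
```

```text
pos [588.5 -88.1 119.6] yaw -50.5 q6 0.65 shift [ 49.5 -63.2   1.6] turn 0.393 t 23.55
```

{"op": "arm_command", "data": {"increments": "1 25 -32 0 0.13; 1 44 -56 0 0.26; 1 49 -63 0 0.39; 1 49 -63 0 0.39; 1 49 -63 0 0.39"}}

```text
t: 24.05
tool_pos: [0.5862, -0.0103, 0.1195]
orientation: [3.104, 0.485, -0.0]
force: [0.1, -0.1, -1.0]
opening: 0.0497
gripper_force: 25.0
```

{"op": "arm_command", "data": {"increments": "1 0 0 10 0; 1 0 0 20 0; 1 0 0 20 0; 1 0 0 20 0"}}

```text
t: 24.45
tool_pos: [0.5856, -0.0105, 0.0985]
orientation: [-3.105, -0.478, 0.003]
force: [0.2, 0.3, -0.7]
opening: 0.0493
gripper_force: 25.0
```

```bash
python3 -c "
from h import *
go(586.5,-7.8,71,107)"
```

```text
pos [585.6 -10.5  98.5] yaw -72.5 q6 1.16 shift [ 1.7 -2.2 27.5] turn 0.009 t 24.45
```

{"op": "arm_command", "data": {"increments": "1 1.5 -2 12 0.009; 1 1.5 -2 22 0.009; 1 1.5 -2 26 0.009; 1 1.5 -2 27 0.009; 1 1.5 -2 27 0.009"}}

```text
t: 24.95
tool_pos: [0.5869, -0.0076, 0.0722]
orientation: [-3.107, -0.465, 0.001]
force: [-0.1, 0.3, 0.2]
opening: 0.05
gripper_force: 25.0
```

{"op": "arm_command", "data": {"increments": "1 0 0 1 0; 1 0 0 2 0; 1 0 0 2 0"}}

```text
t: 25.25
tool_pos: [0.5872, -0.0077, 0.0707]
orientation: [3.107, 0.465, 0.0]
force: [-0.7, -0.8, -1.3]
opening: 0.0495
gripper_force: 25.0
```

```bash
python3 -c "
from h import *
print(robot.read_state()['force'])
go(586.5,-7.8,70,107)"
```

```text
[-0.69664901 -0.77299179 -1.26864702]
pos [587.2  -7.7  70.7] yaw -73.0 q6 1.17 shift [-0.7 -0.1  0.7] turn 0.0 t 25.25
```

{"op": "arm_command", "data": {"increments": "1 0 0 1 0; 1 0 0 1.5 0; 1 0 0 1.5 0"}}

```text
t: 25.55
tool_pos: [0.5874, -0.0077, 0.0699]
orientation: [3.107, 0.465, 0.001]
force: [-2.8, 0.8, 6.9]
opening: 0.0498
gripper_force: 25.0
```

{"op": "arm_command", "data": {"increments": "1 0 0 -0.7 0; 0.2 0 0 -0.7 0; 0.2 0 0 -0.7 0; 0.2 0 0 -20 0; 0.2 0 0 -65 0"}}

```text
t: 26.05
tool_pos: [0.5835, -0.0073, 0.1297]
orientation: [-3.105, -0.464, 0.014]
force: [-0.1, 0.1, -1.0]
opening: 0.0736
gripper_force: 0.0
```

{"op": "arm_command", "data": {"increments": "0.2 -10 0 -45 0; 0.2 -30 35 -45 0; 0.2 -50 80 -45 0; 0.2 -70 122 -45 0; 0.2 -90 166 -45 0"}}

```text
t: 26.55
tool_pos: [0.5492, -0.1942, 0.1793]
orientation: [3.107, 0.466, 0.001]
force: [1.3, 0.1, 0.1]
opening: 0.0742
gripper_force: 0.0
```

{"op": "arm_command", "data": {"increments": "0.2 -20 40 0 0; 0.2 -20 80 0 0; 0.2 -20 80 0 0"}}

```text
t: 26.85
tool_pos: [0.5535, -0.2799, 0.1785]
orientation: [3.107, 0.457, -0.0]
force: [0.3, 1.1, -0.5]
opening: 0.0741
gripper_force: 0.0
```

```bash
python3 -c "
from h import *
T=robot.read_camera('top');S=robot.read_camera('scene')
a=cv2.resize(T[160:250,250:340],None,fx=4.4,fy=4.4,interpolation=cv2.INTER_CUBIC)
b=cv2.resize(S[170:270,300:400],(396,396),interpolation=cv2.INTER_CUBIC)
cv2.imwrite('pics/t7.png',np.hstack([a,b]))
blobs('top',T,(25,40,100),(40,255,255),.058,(250,160,340,250),50)
go(586.5,-7.8,70,107)"
```

```text
top [278 174  28  54 770] [592.3  -4.8] [144.   45.8] 14.6 z 0.058
pos [ 553.5 -275.9  178.5] yaw -73.1 q6 0.73 shift [ 109.5 -246.8  108.6] turn -0.002 t 26.95
```

View pics/t7.png

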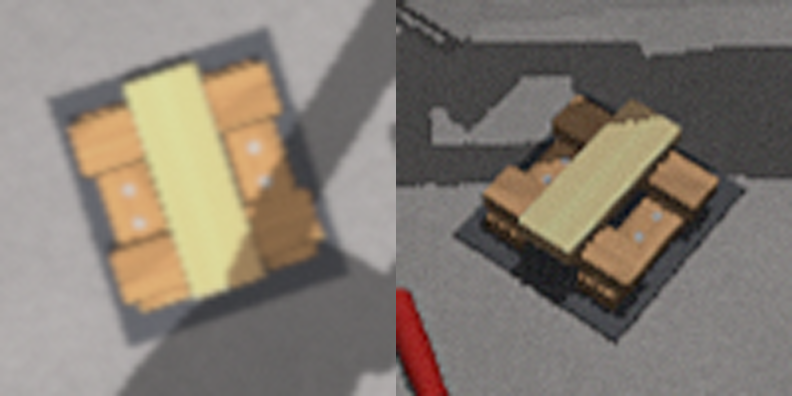

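The board lies flat across both slats. Its left-panel corners are about (124,85), (195,63), (263,277) in shadow and (194,299). I'll check how well it is centred.

```bash
python3 -c "
from h import *
f=lambda c,z: toplane('top',np.array(c)/4.4-.5+np.array([250,160]),z)*1000
a=np.radians(17);M=np.array([[np.cos(a),np.sin(a)],[-np.sin(a),np.cos(a)]])
q=(f([(124,85),(195,63),(263,277),(194,299)],.058)-[584.8,-8.5])@M.T; print(q.round(1).tolist(),q.mean(0).round(1))
P=(f([(49,99),(268,28),(347,272),(131,345)],.004)-[584.8,-8.5])@M.T; print(P.round(1).tolist(),P.mean(0).round(1))
"
```

```text
[[76.5, 23.9], [75.5, -25.5], [-73.7, -23.7], [-73.1, 24.2]] [ 1.3 -0.3]
[[89.3, 79.5], [88.3, -79.1], [-88.4, -77.8], [-89.1, 78.5]] [0.1 0.3]
```

Centred to about 1 mm and square, with the robot clear, so I'm handing in.

```bash
python3 -c "
from plant import robot
print(robot.close_job())"
```

```text
the job is handed in; nothing more can be done
None
```

The stack is built and handed in at about 27 s: both slats lie flat and square across the bearers with even overhang, the board is centred over the plate to about 1 mm by camera, and I did not touch the bar, tin or screwdriver.

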